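# Dispense the walnuts and ease the lid shut

### The job

Press the paddle of the walnut dispenser all the way down with your fingertips so that its linked lid swings wide open, and keep it down until all three walnuts have rolled out into the tray. Then ease the paddle back up over two seconds or more, so that the lid comes down slowly and shuts without slamming, and take your fingers away. Do not touch the lid or the walnuts, do not pick anything up, and leave the things standing around where they are.

Things in the scene. Friction and masses are not known exactly. Their poses are not given: they have to be found in the camera images.
- dispenser: White plastic walnut dispenser, fixed. mm in its frame: origin on the cart top under the chute, z up, paddle along +y, tray along -y. Chute: x -27 to 27, y -40 to 126, 150 tall, open on top, inner floor slopes to -y; its front (y 30, z 125 down to y -36, z 59) is covered by the lid. Open tray: x -57 to 57, y -40 to -176, walls 6 thick, 55 tall, floor 50 high falling to 16 at the far end.
- paddle (a joint): Paddle angle, rad: 0 = up (rest), 0.35 = all the way down, at its stop. Pivot: level axis along the dispenser's x at its y 80, z 120 mm. A spring pushes it up: about 3 N at the plate's middle to start it, 6 N to hold it down. Let go, it snaps up and the lid slams.
- paddle_top (a point): Middle of the paddle's upper face; moves with it. Dark steel plate 76 (dispenser x) x 40 (y) x 8 mm behind the chute, on two arms along the chute's sides (x +-34) that run past the pivot to the lid's pins. In the dispenser's frame: at rest y 216, z 154 mm, plate rising 0.2 rad towards +y; all the way down y 219, z 105 mm, plate falling 0.15 rad.
- lid (a joint): Opening of the lid, rad: 0 = shut, 1.0 = wide open. A steel plate 56 x 94 x 5 mm, hinged along its upper edge at y = 30, z = 125 mm of the dispenser; shut it slopes down at 45 degrees towards the tray. It is linked to the paddle (lid = 2.86 x paddle) and moves only with it.
- walnut0: One of three walnuts, round, 32 mm across, loose, about 13 g; origin at its centre. They start in a row in the chute behind the shut lid and roll out by themselves when the lid is open.
- walnut1: One of three walnuts, round, 32 mm across, loose, about 13 g; origin at its centre. They start in a row in the chute behind the shut lid and roll out by themselves when the lid is open.
- walnut2: One of three walnuts, round, 32 mm across, loose, about 13 g; origin at its centre. They start in a row in the chute behind the shut lid and roll out by themselves when the lid is open.
- grinder: Bystander: orange plastic pepper grinder, 56 mm across, 146 mm tall, standing; origin at the centre of its underside.
- salt: Bystander: glass salt shaker with a steel top, 48 mm across, 79 mm tall, standing; origin at the centre of its underside.
- mug: Bystander: upturned blue mug, 82 mm across, 92 mm tall, handle to its +y; origin at the centre of its lower side (the rim, on the cart).
- spoon_rest: Bystander: white ceramic spoon rest with two forks lying in it, 90 x 170 mm, about 25 mm tall; origin at the centre of its underside.
Not all that is in view belongs to the job. What is shaped like the walnut2 but orange is not meant.

How it is judged:
On the way, in this order (a step that is already met when the one before it is completed fails the run):
1. the paddle holds the lid wide open and all three walnuts lie in the tray (value of joint lid above 0.85 rad and y of walnut0 in the frame of dispenser between -0.172 and -0.065 m and x of walnut0 in the frame of dispenser between -0.052 and 0.052 m and height (world z) of each of walnut0, walnut1, walnut2 below 0.09 m and y of walnut1 in the frame of dispenser between -0.172 and -0.065 m and x of walnut1 in the frame of dispenser between -0.052 and 0.052 m and y of walnut2 in the frame of dispenser between -0.172 and -0.065 m and x of walnut2 in the frame of dispenser between -0.052 and 0.052 m), for 0.2 s.
2. the lid is shut again (value of joint lid below 0.04 rad), for 0.2 s.
At the end, for the whole second after the job is handed in: The lid is shut (below 0.04 rad), the paddle is up (below 0.015 rad), all three walnuts lie at rest within the tray's walls, and the grinder, salt shaker, mug and spoon rest stand within 15 mm of where they were (value of joint lid below 0.04 rad and value of joint paddle below 0.015 rad and y of walnut0 in the frame of dispenser between -0.172 and -0.065 m and x of walnut0 in the frame of dispenser between -0.052 and 0.052 m and height (world z) of each of walnut0, walnut1, walnut2 below 0.09 m and y of walnut1 in the frame of dispenser between -0.172 and -0.065 m and x of walnut1 in the frame of dispenser between -0.052 and 0.052 m and y of walnut2 in the frame of dispenser between -0.172 and -0.065 m and x of walnut2 in the frame of dispenser between -0.052 and 0.052 m and linear speed of each of walnut0, walnut1, walnut2 below 0.05 m/s and distance of each of grinder, salt, mug, spoon_rest from where it was at the start of the episode below 0.015 m and angle between each of grinder, salt, mug, spoon_rest's own z axis and vertical below 0.1 rad); the robot touches nothing.
It fails at once if the lid falls faster than 1.5 rad/s (it slams) (velocity of joint lid below -1.5 rad/s).
It fails at once if the robot touches the lid (contact force between any of the fingers, the arm and lid above 0.3 N).
It fails at once if the robot touches a walnut (contact force between any of the fingers, the arm and walnut0 above 0.2 N or contact force between any of the fingers, the arm and walnut1 above 0.2 N or contact force between any of the fingers, the arm and walnut2 above 0.2 N).
It fails at once if a walnut is lifted out (height (world z) of any of walnut0, walnut1, walnut2 above 0.16 m).
It fails at once if a thing standing around is moved or lifted (distance of any of grinder, salt, mug, spoon_rest from where it was at the start of the episode above 0.015 m).
It also fails if it takes over 42 s, if anything falls off the work surface, if the arm or the gripper's body presses on something with over 40 N, if the wrist force passes 120 N, or if a joint passes its speed limit or range.

### The arm

A 6-joint arm with a two-finger parallel gripper is mounted at the origin on the work surface. World frame = base frame: x ahead of the robot, y to its left, z up, the work surface at z = 0. Lengths are in m, angles in rad, forces in N, time in s.
With the tool pointing down it reaches from about 0.325 to 1 m from the base axis. Payload 5.1 kg.
Tool frame: the origin (TCP) lies at the very end of the fingers, on their centre line; the grasp point (between the pads) lies 19 mm behind it; z points along the fingers, y is the direction in which the jaws open and shut (so a half turn about z gives the same grasp; the last joint's range is limited). The gripper opens to 85 mm and grips with 20 to 120 N. Pads are 22 mm wide; open, the fingers measure 114 mm over their backs; the gripper's body (76 mm by 85 mm) begins 54 mm behind the grasp point. The pads swing forward as they close: fully open they stand 13 mm farther back than shut.
Start: joints at [-1.265, 0.124, 1.65, -0, 1.367, -0.083], TCP at [0.246, -0.601, 0.231] pointing down, gripper open.
Joint ranges: [-2.61, 2.61], [-1.02, 2.33], [0.03, 2.71], [-1.35, 4.49], [0.32, 2.68], [-2.91, 2.91]. Speed limits (rad/s): [2.57, 2.57, 3.14, 3.14, 3.14, 3.14].

### API

Orientations are given as a unit quaternion [x, y, z, w].
In Python, from station import manip, viewer gives the robot as it stands.
- The arm moves only by the tool send_rows, never from a script. Its argument "plan" is a list of rows, each a list of 5 numbers: the shift along the tool's x, y, z in cm, then the turn about the tool's z in rad, then the opening, from 0 (shut) to 1 (fully open). A call has exactly 10 rows; each row shifts and turns the commanded pose from where the row before left it, along the tool's axes as they then stand; what a row does not reach is not made up. A row lasts 1/12 s, in which the tool goes at most 41.7 mm and 7.16 degrees, less where a joint would pass 70% of its speed; a pose out of reach is approached as far as the arm can. A call is refused whole if a number of a shift passes 4.17 or a number of a turn 0.125, either way. A call with a gripper value outside its range is refused whole. The fingers move at their own pace and stop on an object; the grip force is fixed at half the most. Time passes only in rows, so rows that do not move let the fingers close, or fill a call up. It gives the time, the measured TCP pose, the force and the opening at its end, in the units of the state.
- manip.state(): the state, without advancing time (a new reading comes with each control period).
- viewer.snapshot(name): name is "side" or "top" or "wrist"; returns the picture (400x640x3 uint8, red, green, blue); there is no depth.
- viewer.camera_params(name): a dict with "K" (3x3 intrinsics, pixels), "k1" (the pictures are not rectified: a ray, as slopes to the right and down, at radius r is drawn at 1 + k1 r^2 times it, then the intrinsics apply), "extrinsics" (4x4, takes a point from camera to world coordinates); the wrist camera has in their place "mount" (4x4, takes a point from camera to tool coordinates, whose origin is the TCP and whose axes are the flange's). Camera axes: x right, y up, looking along -z (the intrinsics and any distortion apply to the point x, -y, -z); pixel columns grow to the right and rows downward; lengths in m; the calibration is good to about 2 mm. A picture is of the moment at which its call begins: read the wrist's pose just before it. camera_params takes no time and is no camera call.
- manip.finish_job(): hands the job in, once; it reports no verdict.
The state is a dict: "clock": time; "joints": joint angles; "qvel": joint speeds; "joint_efforts": joint torques, N m; "tcp_pos": TCP position; "eef_rot": TCP orientation; "force": force on the tool from outside, world axes, zero at the start; "ft_torque": the same for the moment, N m; "grip_width": finger opening in m.
Only numpy, scipy, OpenCV 4.12 (cv2) and the standard library are available. Lean on these libraries where they do the work, as an engineer would, in place of code of your own. Each camera call takes 0.05 s, during which the arm holds its last target.

## Working session

There is one attempt and no reset: what is moved stays moved. The work goes in short steps, Python scripts to look and compute and a tool call to move; the robot and the scene stay as the last step left them, time stands still between calls to the robot, and variables do not carry over. Pictures are saved under pics/ and viewed, and the job is handed in when it is done.

Besides the shell and the picture viewer there is one more tool, called after "Request:" as a command line: name --pt "numbers of a row" for each row, then --argument value for the rest. send_rows: Moves the arm, as the interface text tells. Its arguments: {"type":"object","properties":{"plan":{"type":"array"}},"required":["plan"]}

```bash
mkdir -p pics; ls
python3 - <<'E'
from station import manip, viewer
import cv2, json
s=manip.state(); print(s)
for n in ("side","top","wrist"):
    im=viewer.snapshot(n); cv2.imwrite(f"pics/{n}0.png",im[:,:,::-1]); 
    p=viewer.camera_params(n); print(n,{k:(v.tolist() if hasattr(v,'tolist') else v) for k,v in p.items()})
E
```

```text
pics
{'clock': 0.0, 'joints': array([-1.26461724e+00,  1.24524121e-01,  1.65168027e+00, -2.30795449e-05,
        1.36753072e+00, -8.25634270e-02]), 'qvel': array([ 1.89238528e-03, -1.20211455e-03, -4.00836628e-04, -4.11461380e-05,
       -1.09061664e-04, -1.31536854e-03]), 'joint_efforts': array([ 1.56867056e-03, -4.23611283e+01, -3.65450227e+01, -6.88786031e-05,
        7.03590093e-03, -2.26640786e-06]), 'tcp_pos': array([ 0.24616732, -0.60090993,  0.23003702]), 'eef_rot': array([ 9.81168290e-01,  1.93151857e-01, -1.30751841e-04, -1.06328215e-03]), 'force': array([-0.89396256, -0.66980606, -0.41528278]), 'ft_torque': array([ 0.03299153, -0.02550763, -0.02722749]), 'grip_width': 0.08560285918573222}
side {'K': [[505.251874787054, 0.0, 319.73271469169697], [0.0, 505.251874787054, 199.72764622347992], [0.0, 0.0, 1.0]], 'k1': -0.01894447045427436, 'extrinsics': [[-0.8982230567723243, 0.31904228380606553, -0.30233650362864234, 0.2565592258220287], [-0.43905445027444384, -0.6189398595681458, 0.6512638788785771, 0.8144475499375874], [0.02065260217958199, 0.7177224194502873, 0.6960229871503
[... 244 characters left out ...]
760965359, -0.03796265395085732, 0.526340690760932], [-0.9999152771271016, 0.003873810514061088, 0.01242707366731515, 0.07668889715754805], [0.012565103986554844, 0.03791719157232623, 0.9992018838778652, 1.1984279829351525], [0.0, 0.0, 0.0, 1.0]]}
wrist {'K': [[358.0126125775927, 0.0, 319.66619856865873], [0.0, 358.0126125775927, 199.1719867581268], [0.0, 0.0, 1.0]], 'k1': -0.05138554236332509, 'mount': [[-0.0004890082693001189, 0.9557974849506865, 0.29402538773522907, 0.07534287604893365], [0.9999996822471716, 0.0006525066669203594, -0.0004579744568216915, 0.0003812435582645213], [-0.0006295843597429535, 0.29402507035453423, -0.9557975003244895, -0.14257625817086308], [0.0, 0.0, 0.0, 1.0]]}
```

View pics/top0.png

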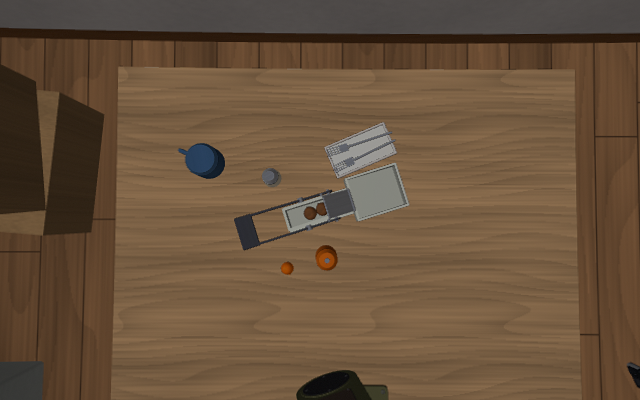

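View pics/side0.png

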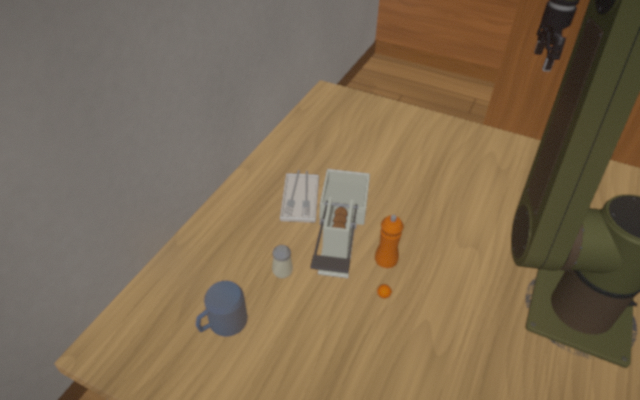

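View pics/wrist0.png

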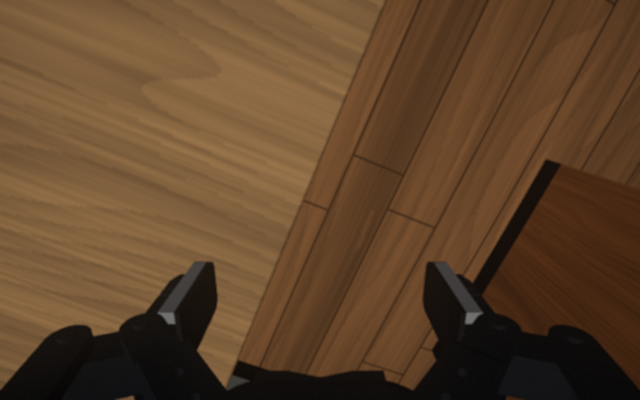

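The top view shows the dispenser with its paddle at about (248,232) and its tray at (377,192). The salt is at (271,177), the grinder at (326,258), the mug at (205,160) and the spoon rest at (360,150). The small orange ball at (287,268) is the decoy, and the brown walnuts are in the chute at (310,213). Next I'll enlarge this.

Run:
```python
import cv2
im=cv2.imread('pics/top0.png')
c=im[150:275,225:425]; cv2.imwrite('pics/topc.png',cv2.resize(c,None,fx=4,fy=4,interpolation=cv2.INTER_CUBIC))
im=cv2.imread('pics/side0.png')
c=im[160:310,260:420]; cv2.imwrite('pics/sidec.png',cv2.resize(c,None,fx=4,fy=4,interpolation=cv2.INTER_CUBIC))
```

```text
(no output)
```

View pics/topc.png

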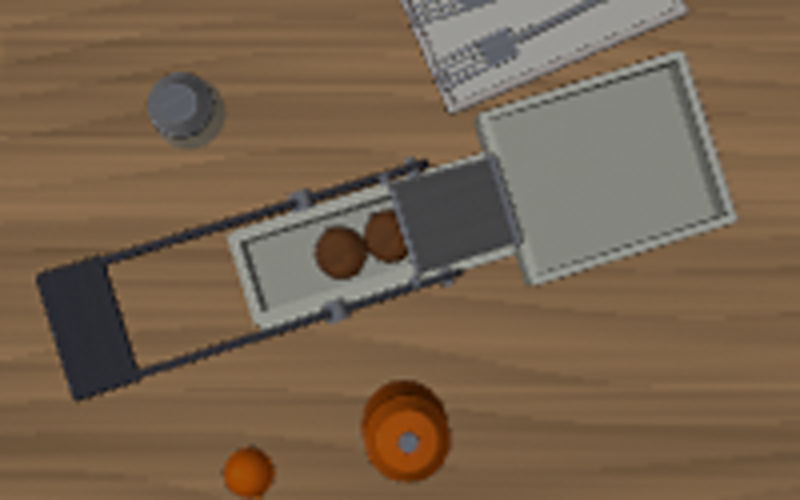

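View pics/sidec.png

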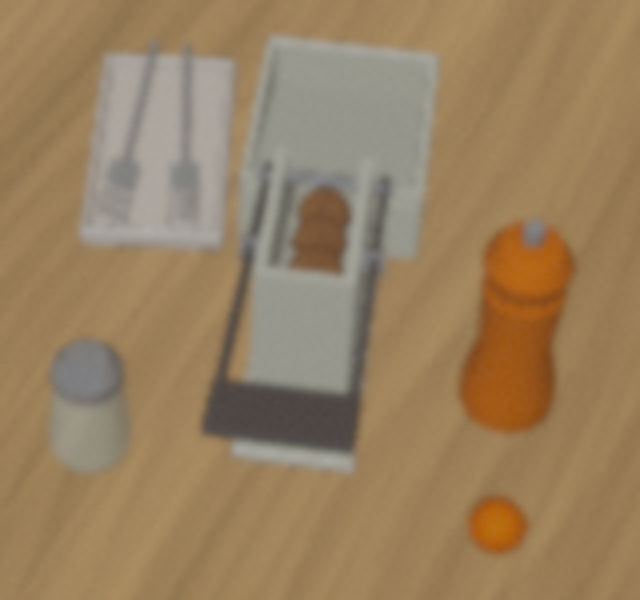

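```bash
cat > h.py <<'E'
import numpy as np, cv2
from scipy.optimize import least_squares
from station import manip, viewer
def proj(name,P,ext=None):
    p=viewer.camera_params(name); K=np.array(p["K"]); E=np.array(p["extrinsics"]) if ext is None else ext
    P=np.atleast_2d(P); c=(P-E[:3,3])@E[:3,:3]
    x=c[:,0]/-c[:,2]; y=-c[:,1]/-c[:,2]; f=1+p["k1"]*(x*x+y*y)
    return np.c_[K[0,0]*x*f+K[0,2],K[1,1]*y*f+K[1,2]]
def toW(q,P):
    P=np.atleast_2d(P)/1000.; c,s=np.cos(q[2]),np.sin(q[2])
    return np.c_[q[0]+c*P[:,0]-s*P[:,1], q[1]+s*P[:,0]+c*P[:,1], P[:,2]]
def onplane(name,uv,z):
    f=lambda xy: proj(name,[xy[0],xy[1],z])[0]-uv
    return least_squares(f,[0.55,0.1]).x
E
python3 - <<'E'
from h import *
D=np.array([(57,-40,55),(57,-176,55),(-57,-176,55),(-57,-40,55),(27,126,150),(-27,126,150),(38,235.6,158),(38,196.4,150),(-38,235.6,158),(-38,196.4,150)],float)
U=np.array([(480,115),(682,55),(735,215),(532,284),(230,236),(258,327),(38,275),(105,258),(78,400),(138,376)],float)
U=np.array([225,150])+(U+.5)/4-.5
Ds=np.array([(38,235.6,158),(-38,235.6,158),(38,196.4,150),(-38,196.4,150),(-57,-176,55),(57,-176,55)],float)
Us=np.array([(203,432),(352,450),(222,380),(360,395),(437,55),(270,38)],float)
Us=np.array([260,160])+(Us+.5)/4-.5
ft=lambda q:(proj("top",toW(q,D))-U).ravel()
fs=lambda q:(proj("side",toW(q,Ds))-Us).ravel()
for n,f in (("top",ft),("side",fs),("both",lambda q:np.r_[ft(q),fs(q)])):
    r=least_squares(f,[0.55,0.1,0.27]); print(n,r.x,np.abs(r.fun).max()); print(np.round(r.fun.reshape(-1,2),1).tolist())
q=r.x; np.save('q.npy',q)
print("paddle top rest/down",toW(q,[[0,216,154],[0,219,105]]))
def P(u,v): return np.array([225+u/4-.4,150+v/4-.4])
print("grinder top",onplane("top",P(408,442),.146),"salt top",onplane("top",P(178,102),.079),"mug",onplane("top",[205,161],.092), "ball",onplane("top",[287,268],.016))
E
```

```text
top [0.56307266 0.03197112 0.31032033] 1.8397302882436861
[[-0.4, -0.5], [0.7, -1.8], [1.4, 1.5], [0.4, 0.6], [-0.7, -0.3], [-0.6, -0.5], [-0.8, -0.1], [-0.4, -1.0], [-0.8, 0.8], [1.3, 1.3]]
side [0.56209823 0.03544319 0.31328942] 2.3043954558273185
[[-0.6, -0.4], [1.5, -0.0], [-2.3, -0.4], [1.3, 0.6], [0.7, 0.2], [-0.6, -0.2]]
both [0.56280674 0.03301705 0.31170473] 2.226661830213118
[[-0.9, -0.4], [0.2, -1.8], [1.0, 1.5], [0.0, 0.7], [-1.1, -0.1], [-1.0, -0.3], [-1.2, 0.2], [-0.8, -0.8], [-1.2, 1.0], [0.9, 1.5], [-0.5, -1.5], [1.5, -1.0], [-2.2, -1.4], [1.3, -0.4], [0.9, -0.4], [-0.3, -0.8]]
paddle top rest/down [[0.4965635  0.23860847 0.154     ]
 [0.49564346 0.24146391 0.105     ]]
grinder top [0.43239641 0.05646711] salt top [0.63323978 0.19655743] mug [0.66524451 0.34949722] ball [0.4004451  0.15550625]
```

```bash
cat > plan.py <<'E'
from h import *
from scipy.spatial.transform import Rotation as R
def roll(p,Rm,rows):
    for r in rows:
        p=p+Rm@(np.array(r[:3])/100); Rm=Rm@R.from_euler('z',r[3]).as_matrix()
    return p,Rm
E
python3 - <<'E'
from plan import *
s=manip.state(); Rm=R.from_quat(s["eef_rot"]).as_matrix(); p=s["tcp_pos"]
t=np.array([.496,.239,.25])
def f(a): return roll(p,Rm,[[a[0],a[1],a[2],-.05]]*30)[0]-t
a=least_squares(f,[1,1,0]).x; print(a,Rm.round(3).tolist())
for n in (5,10,15,20,25,30): 
    e=roll(p,Rm,[[*a,-.05]]*n); print(n,e[0].round(3), e[1][:,1].round(3))
E
```

```text
[ 3.1687729  -0.5374992  -0.06163019] [[0.925, 0.379, -0.0], [0.379, -0.925, 0.002], [0.0, -0.002, -1.0]]
5 [ 0.373 -0.503  0.233] [ 0.596 -0.803 -0.002]
10 [ 0.472 -0.377  0.237] [ 0.776 -0.63  -0.001]
15 [ 0.536 -0.23   0.24 ] [ 0.908 -0.419 -0.001]
20 [ 0.563 -0.072  0.243] [ 0.983 -0.181 -0.001]
25 [0.549 0.088 0.247] [ 0.998  0.068 -0.   ]
30 [0.496 0.239 0.25 ] [0.95  0.313 0.   ]
```

Request:
send_rows --pt "3.17 -0.54 -0.2 -0.05 0" --pt "3.17 -0.54 -0.2 -0.05 0" --pt "3.17 -0.54 -0.2 -0.05 0" --pt "3.17 -0.54 -0.2 -0.05 0" --pt "3.17 -0.54 -0.2 -0.05 0" --pt "3.17 -0.54 -0.2 -0.05 0" --pt "3.17 -0.54 -0.2 -0.05 0" --pt "3.17 -0.54 -0.2 -0.05 0" --pt "3.17 -0.54 -0.2 -0.05 0" --pt "3.17 -0.54 -0.2 -0.05 0"

```text
clock: 0.98
tcp_pos: [0.4728, -0.3756, 0.2509]
eef_rot: [0.902, 0.431, -0.0, -0.0]
force: [0.4, -0.0, 0.4]
grip_width: 0.0
```

Request:
send_rows --pt "3.17 -0.54 0 -0.05 0" --pt "3.17 -0.54 0 -0.05 0" --pt "3.17 -0.54 0 -0.05 0" --pt "3.17 -0.54 0 -0.05 0" --pt "3.17 -0.54 0 -0.05 0" --pt "3.17 -0.54 0 -0.05 0" --pt "3.17 -0.54 0 -0.05 0" --pt "3.17 -0.54 0 -0.05 0" --pt "3.17 -0.54 0 -0.05 0" --pt "3.17 -0.54 0 -0.05 0"

```text
clock: 1.82
tcp_pos: [0.5625, -0.0704, 0.2509]
eef_rot: [0.768, 0.641, -0.0, -0.0]
force: [0.3, -0.1, 0.1]
grip_width: -0.0002
```

Request:
send_rows --pt "3.17 -0.54 0 -0.05 0" --pt "3.17 -0.54 0 -0.05 0" --pt "3.17 -0.54 0 -0.05 0" --pt "3.17 -0.54 0 -0.05 0" --pt "3.17 -0.54 0 -0.05 0" --pt "3.17 -0.54 0 -0.05 0" --pt "3.17 -0.54 0 -0.05 0" --pt "3.17 -0.54 0 -0.05 0" --pt "3.17 -0.54 0 -0.05 0" --pt "3.17 -0.54 0 -0.05 0"

```text
clock: 2.65
tcp_pos: [0.4948, 0.2406, 0.251]
eef_rot: [0.585, 0.811, -0.0, -0.0]
force: [0.6, -0.2, 0.0]
grip_width: -0.0001
```

Run:
```python
from plan import *
for n in ("side","wrist","top"):
    im=viewer.snapshot(n); cv2.imwrite(f"pics/{n}1.png",im[:,:,::-1])
q=np.load('q.npy'); s=manip.state(); print(s['tcp_pos'],s['joints'],s['force'])
# wrist projection of the plate corners
p=viewer.camera_params("wrist"); M=np.array(p['mount']); Rm=R.from_quat(s['eef_rot']).as_matrix()
T=np.eye(4);T[:3,:3]=Rm;T[:3,3]=s['tcp_pos']; E=T@M
C=toW(q,[(38,235.6,158),(38,196.4,150),(-38,235.6,158),(-38,196.4,150)])
c=proj("wrist",C,E); print(c.round(1).tolist())
w=cv2.imread('pics/wrist1.png')
for u in c: cv2.circle(w,tuple(int(round(v)) for v in u),3,(0,0,255),1)
cv2.imwrite('pics/wrist1b.png',w)
d=toW(q,[0,216,154])[0]-s['tcp_pos']; print("tool-frame delta cm",(Rm.T@d*100).round(2))
```

```text
[0.4946261  0.24069717 0.25098655] [ 3.55363936e-01 -1.09078560e-01  1.85139976e+00 -1.38673460e-04
  1.39981154e+00  3.39942151e-02] [ 0.17242333  0.04150853 -0.47836829]
[[377.4, 178.5], [372.7, 228.1], [265.2, 177.5], [268.7, 227.2]]
tool-frame delta cm [-0.26  0.12  9.7 ]
```

View pics/wrist1b.png

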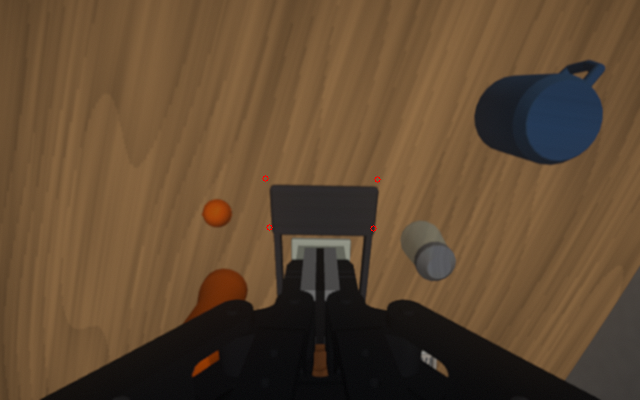

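View pics/side1.png

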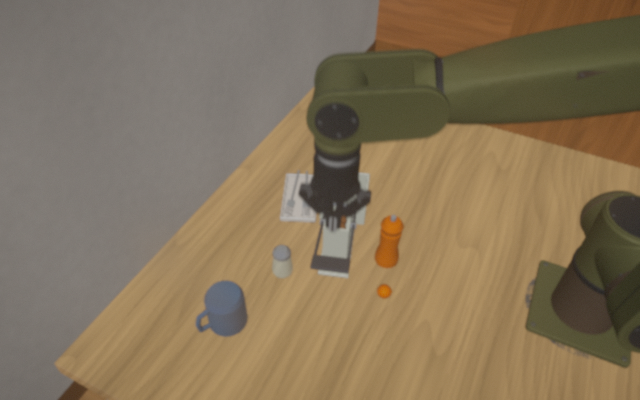

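View pics/top1.png

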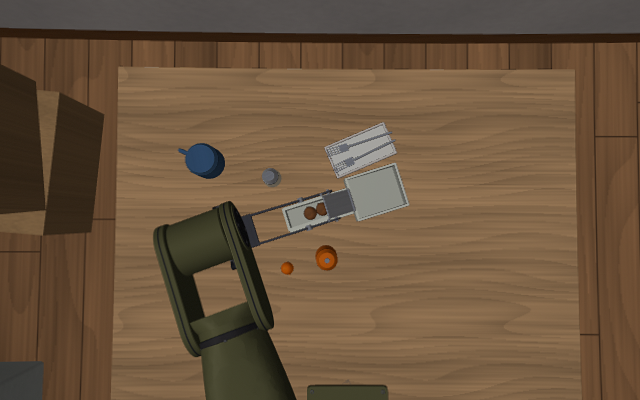

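The wrist view shows the plate's far edge at about v=186 and its near edge at about v=235. The projected corners (red) sit about 7 px further out and the plate looks slightly narrower than predicted. I'll zoom in and refit from this view.

Run:
```python
import cv2
im=cv2.imread('pics/wrist1.png')
c=im[165:265,240:400]; cv2.imwrite('pics/wrist1c.png',cv2.resize(c,None,fx=5,fy=5,interpolation=cv2.INTER_CUBIC))
```

```text
(no output)
```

View pics/wrist1c.png

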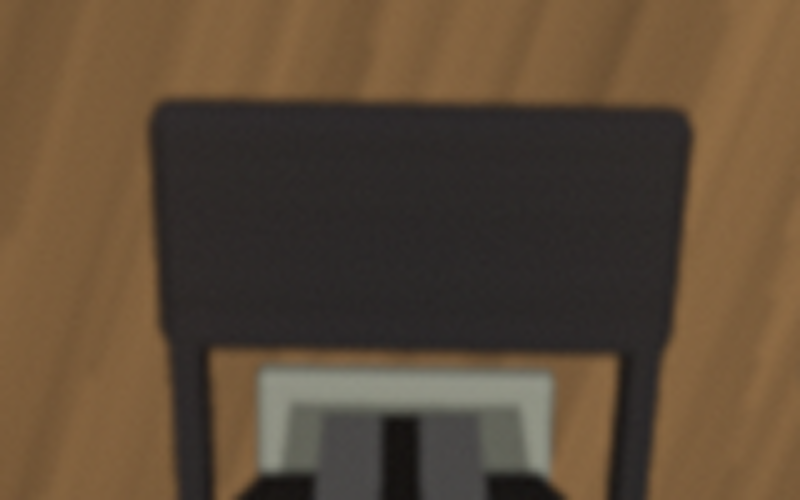

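Request:
send_rows --pt "-0.25 0.1 1.0 0 0" --pt "-0.25 0.1 1.0 0 0" --pt "0 0 1.0 0 0" --pt "0 0 1.0 0 0" --pt "0 0 1.0 0 0" --pt "0 0 1.0 0 0" --pt "0 0 0.8 0 0" --pt "0 0 0.5 0 0" --pt "0 0 0.3 0 0" --pt "0 0 0 0 0"

```text
clock: 3.63
tcp_pos: [0.4988, 0.235, 0.1745]
eef_rot: [0.586, 0.81, -0.0, -0.0]
force: [0.6, 0.4, 0.3]
grip_width: -0.0
```

Run:
```python
from plan import *
s=manip.state(); print(s['tcp_pos'],s['force'],s['clock'])
im=viewer.snapshot("side")[:,:,::-1]; cv2.imwrite("pics/side2.png",cv2.resize(im[120:300,240:440],None,fx=3,fy=3,interpolation=cv2.INTER_CUBIC))
im=viewer.snapshot("wrist")[:,:,::-1]; cv2.imwrite("pics/wrist2.png",im)
```

```text
[0.49880692 0.23499582 0.17451578] [0.60249829 0.42795996 0.28942307] 3.6333
```

View pics/side2.png

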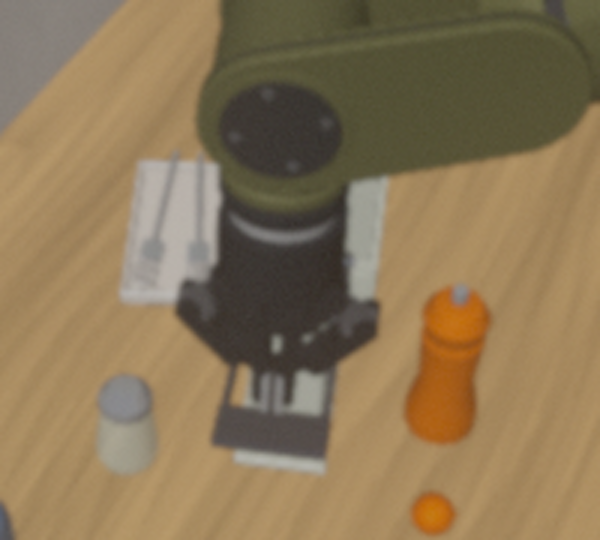

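View pics/wrist2.png

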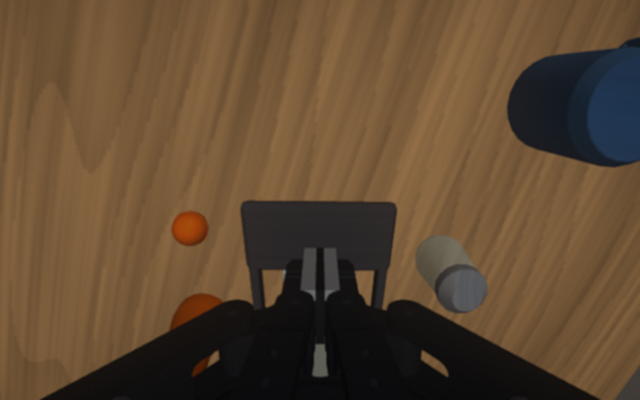

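Run:
```python
from plan import *
s=manip.state();t=s['tcp_pos'];Rm=R.from_quat(s['eef_rot']).as_matrix()
p=viewer.camera_params("wrist"); M=np.array(p['mount']);T=np.eye(4);T[:3,:3]=Rm;T[:3,3]=t;E=T@M
P=np.array([t,[t[0],t[1],.154]])
print(proj("wrist",P,E)); print((proj("side",P)-[240,120])*3)
q=np.load('q.npy'); d=toW(q,[0,216,154])[0]-t; print((Rm.T@d*100).round(2))
C=toW(q,[(38,235.6,158),(38,196.4,150),(-38,235.6,158),(-38,196.4,150)])
print(proj("wrist",C,E).round(1).tolist())
```

```text
[[318.98808304 265.46795486]
 [319.03087075 245.0408544 ]]
[[271.45422352 399.3865711 ]
 [270.27080267 420.83447623]]
[ 0.41 -0.16  2.17]
[[396.5, 202.8], [388.1, 269.2], [235.2, 201.9], [243.5, 268.4]]
```

Request:
send_rows --pt "0.2 0 0.4 0 0" --pt "0.15 0 0.4 0 0" --pt "0 0 0.4 0 0" --pt "0 0 0.4 0 0" --pt "0 0 0.3 0 0" --pt "0 0 0.3 0 0" --pt "0 0 0.3 0 0" --pt "0 0 0.3 0 0" --pt "0 0 0.3 0 0" --pt "0 0 0.3 0 0"

```text
clock: 4.57
tcp_pos: [0.4985, 0.2389, 0.1418]
eef_rot: [0.586, 0.81, 0.001, 0.0]
force: [-0.7, 2.3, 5.4]
grip_width: 0.0001
```

Request:
send_rows --pt "0 0 0.35 0 0" --pt "0 0 0.35 0 0" --pt "0 0 0.35 0 0" --pt "0 0 0.35 0 0" --pt "0 0 0.35 0 0" --pt "0 0 0.35 0 0" --pt "0 0 0.35 0 0" --pt "0 0 0.35 0 0" --pt "0 0 0.2 0 0" --pt "0 0 0.1 0 0"

```text
clock: 5.4
tcp_pos: [0.4986, 0.2389, 0.1108]
eef_rot: [0.586, 0.81, 0.001, 0.0]
force: [-1.0, 3.4, 6.9]
grip_width: 0.0001
```

Request:
send_rows --pt "0 0 0.1 0 0" --pt "0 0 0.1 0 0" --pt "0 0 0.1 0 0" --pt "0 0 0.1 0 0" --pt "0 0 0 0 0" --pt "0 0 0 0 0" --pt "0 0 0 0 0" --pt "0 0 0 0 0" --pt "0 0 0 0 0" --pt "0 0 0 0 0"

```text
clock: 6.23
tcp_pos: [0.4987, 0.2387, 0.1071]
eef_rot: [0.586, 0.81, 0.001, 0.001]
force: [-1.6, 2.0, 5.1]
grip_width: -0.0004
```

Run:
```python
from plan import *
s=manip.state(); print(s['tcp_pos'],s['force'],s['clock'])
im=viewer.snapshot("top")[:,:,::-1]; cv2.imwrite("pics/top3.png",cv2.resize(im[140:290,225:425],None,fx=4,fy=4,interpolation=cv2.INTER_CUBIC))
im=viewer.snapshot("side")[:,:,::-1]; cv2.imwrite("pics/side3.png",cv2.resize(im[120:300,240:440],None,fx=3,fy=3,interpolation=cv2.INTER_CUBIC))
```

```text
[0.49869844 0.23868824 0.10707373] [-1.62936689  1.98455506  5.06193342] 6.2333
```

View pics/top3.png

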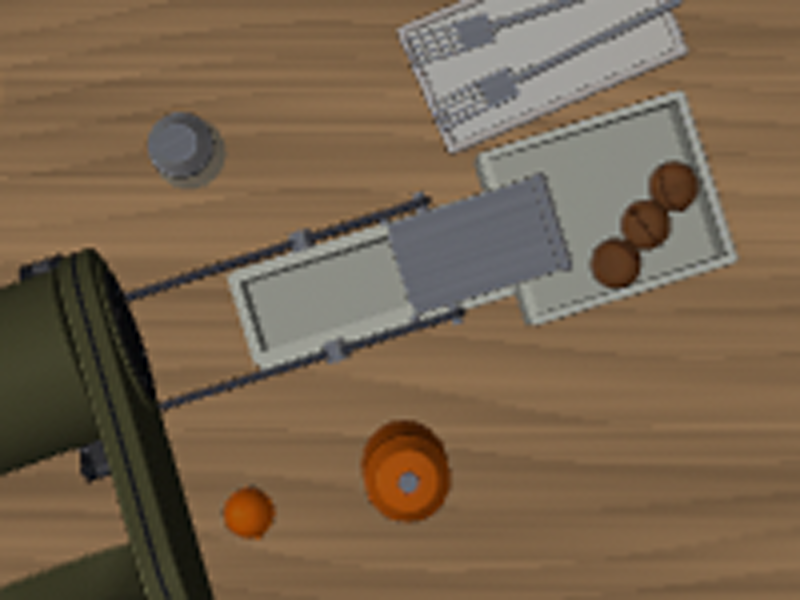

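View pics/side3.png

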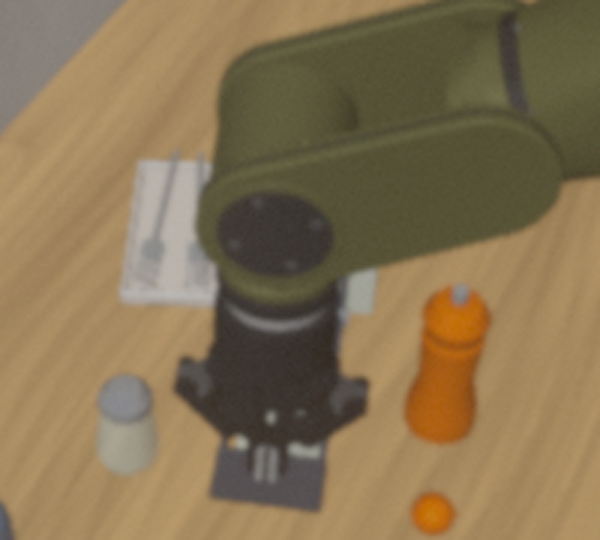

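All three walnuts are in the tray at (675,185), (646,225) and (615,263), and the lid is swung out. I'll press a bit further to confirm the stop.

Request:
send_rows --pt "0 0 0.1 0 0" --pt "0 0 0.1 0 0" --pt "0 0 0.1 0 0" --pt "0 0 0 0 0" --pt "0 0 0 0 0" --pt "0 0 0 0 0" --pt "0 0 0 0 0" --pt "0 0 0 0 0" --pt "0 0 0 0 0" --pt "0 0 0 0 0"

```text
clock: 7.17
tcp_pos: [0.4989, 0.2387, 0.1061]
eef_rot: [0.586, 0.81, 0.001, 0.001]
force: [-6.0, -1.0, 16.3]
grip_width: -0.0002
```

Run:
```python
from plan import *
q=np.load('q.npy'); s=manip.state(); print(s['tcp_pos'],s['force'])
im=viewer.snapshot("top")[:,:,::-1]; cv2.imwrite("pics/top4.png",cv2.resize(im[140:290,225:425],None,fx=4,fy=4,interpolation=cv2.INTER_CUBIC))
for u in ((675,185),(646,225),(615,263)):
    w=onplane("top",np.array([225,140])+np.array(u)/4-.4,.045); c,sn=np.cos(q[2]),np.sin(q[2]); d=w-q[:2]
    print((np.array([c*d[0]+sn*d[1],-sn*d[0]+c*d[1]])*1000).round(1))
for a in (.85,1.0):
    th=np.pi/4-a; P=[(sx*28,30-94*np.cos(th),125-94*np.sin(th)) for sx in(1,-1)]
    print(a,((proj("top",toW(q,P))-[225,140])*4).round(0).tolist())
```

```text
[0.4988928  0.23869505 0.10607212] [-5.99379904 -0.95530741 16.29808445]
[   0.6 -154.2]
[ -17.9 -129. ]
[ -34.8 -102.9]
0.85 [[536.0, 175.0], [566.0, 266.0]]
1.0 [[535.0, 174.0], [565.0, 267.0]]
```

View pics/top4.png

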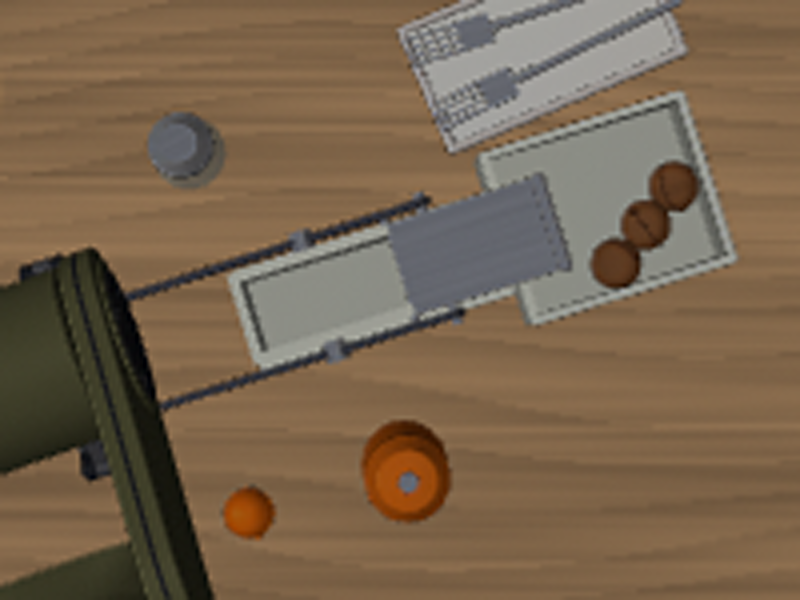

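The force jumped to 16 N with almost no further travel, so the paddle is at its stop. The walnuts lie still, with tray y of -154, -129 and -103 mm. Now I'll ease up slowly.

Request:
send_rows --pt "0 0 -0.1 0 0" --pt "0 0 -0.1 0 0" --pt "0 0 -0.1 0 0" --pt "0 0 -0.1 0 0" --pt "0 0 -0.15 0 0" --pt "0 0 -0.15 0 0" --pt "0 0 -0.15 0 0" --pt "0 0 -0.15 0 0" --pt "0 0 -0.15 0 0" --pt "0 0 -0.15 0 0"

```text
clock: 8.05
tcp_pos: [0.4985, 0.2392, 0.117]
eef_rot: [0.586, 0.81, 0.001, 0.0]
force: [-1.7, 4.6, 5.8]
grip_width: -0.0001
```

Request:
send_rows --pt "0 0 -0.15 0 0" --pt "0 0 -0.15 0 0" --pt "0 0 -0.15 0 0" --pt "0 0 -0.15 0 0" --pt "0 0 -0.15 0 0" --pt "0 0 -0.15 0 0" --pt "0 0 -0.15 0 0" --pt "0 0 -0.15 0 0" --pt "0 0 -0.15 0 0" --pt "0 0 -0.15 0 0"

```text
clock: 8.88
tcp_pos: [0.4985, 0.2385, 0.1317]
eef_rot: [0.586, 0.81, 0.001, 0.0]
force: [1.1, 1.9, 4.9]
grip_width: -0.0001
```

Request:
send_rows --pt "0 0 -0.15 0 0" --pt "0 0 -0.15 0 0" --pt "0 0 -0.15 0 0" --pt "0 0 -0.15 0 0" --pt "0 0 -0.15 0 0" --pt "0 0 -0.15 0 0" --pt "0 0 -0.15 0 0" --pt "0 0 -0.1 0 0" --pt "0 0 -0.1 0 0" --pt "0 0 -0.1 0 0"

```text
clock: 9.72
tcp_pos: [0.4976, 0.2379, 0.1445]
eef_rot: [0.586, 0.81, -0.001, -0.0]
force: [0.7, -3.5, 3.6]
grip_width: -0.0001
```

Request:
send_rows --pt "0 0 -0.1 0 0" --pt "0 0 -0.1 0 0" --pt "0 0 -0.1 0 0" --pt "0 0 -0.1 0 0" --pt "0 0 -0.1 0 0" --pt "0 0 -0.1 0 0" --pt "0 0 -0.1 0 0" --pt "0 0 -0.1 0 0" --pt "0 0 -0.1 0 0" --pt "0 0 -0.1 0 0"

```text
clock: 10.55
tcp_pos: [0.498, 0.2384, 0.1549]
eef_rot: [0.586, 0.81, 0.0, -0.0]
force: [0.4, -2.8, 2.5]
grip_width: 0.0
```

Still about 2.5 N of contact, so I'll keep rising slowly.

Request:
send_rows --pt "0 0 -0.05 0 0" --pt "0 0 -0.05 0 0" --pt "0 0 -0.05 0 0" --pt "0 0 -0.05 0 0" --pt "0 0 -0.05 0 0" --pt "0 0 -0.05 0 0" --pt "0 0 -0.05 0 0" --pt "0 0 -0.05 0 0" --pt "0 0 -0.05 0 0" --pt "0 0 -0.05 0 0"

```text
clock: 11.38
tcp_pos: [0.498, 0.2384, 0.1599]
eef_rot: [0.586, 0.81, -0.0, -0.0]
force: [-0.5, -0.7, -0.4]
grip_width: -0.0001
```

Request:
send_rows --pt "0 0 -0.1 0 0" --pt "0 0 -0.1 0 0" --pt "0 0 -0.1 0 0" --pt "0 0 -0.1 0 0" --pt "0 0 -0.1 0 0" --pt "0 0 -0.1 0 0" --pt "0 0 -0.1 0 0" --pt "0 0 -0.1 0 0" --pt "0 0 -0.1 0 0" --pt "0 0 -0.1 0 0"

```text
clock: 12.22
tcp_pos: [0.498, 0.2384, 0.17]
eef_rot: [0.586, 0.81, 0.0, 0.0]
force: [0.2, -0.2, 0.6]
grip_width: 0.0005
```

Request:
send_rows --pt "0 0 -0.8 0 0" --pt "0 0 -0.8 0 0" --pt "0 0 -1.0 0 0" --pt "0 0 -1.0 0 0" --pt "0 0 -1.0 0 0" --pt "0 0 -1.0 0 0" --pt "0 0 -1.0 0 0" --pt "0 0 -0.5 0 0" --pt "0 0 0 0 0" --pt "0 0 0 0 0"

```text
clock: 13.05
tcp_pos: [0.4981, 0.2384, 0.2411]
eef_rot: [0.586, 0.81, 0.0, 0.0]
force: [-0.3, -1.4, 0.4]
grip_width: -0.0
```

Run:
```python
from plan import *
s=manip.state(); print(s['tcp_pos'],s['force'],s['clock'])
im=viewer.snapshot("top")[:,:,::-1]; cv2.imwrite("pics/top5f.png",im); cv2.imwrite("pics/top5.png",cv2.resize(im[140:290,225:425],None,fx=4,fy=4,interpolation=cv2.INTER_CUBIC))
im=viewer.snapshot("side")[:,:,::-1]; cv2.imwrite("pics/side5.png",im)
im=viewer.snapshot("wrist")[:,:,::-1]; cv2.imwrite("pics/wrist5.png",im)
```

```text
[0.49811014 0.23841325 0.2411322 ] [-0.25591659 -1.44705054  0.41925839] 13.05
```

View pics/top5.png

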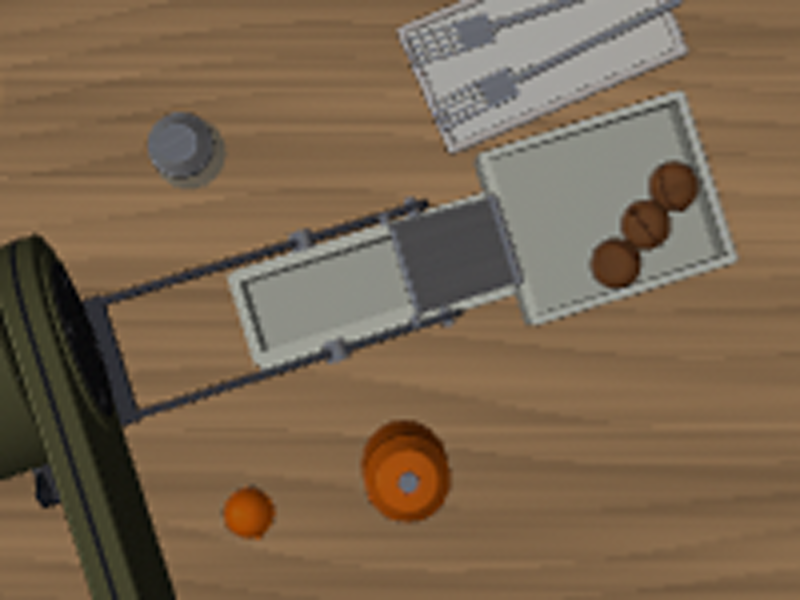

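View pics/side5.png

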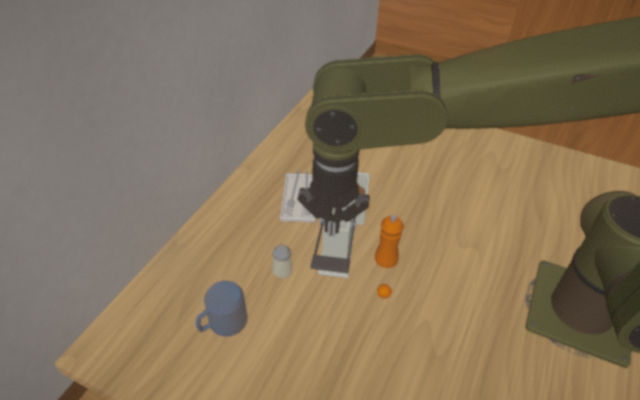

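View pics/wrist5.png

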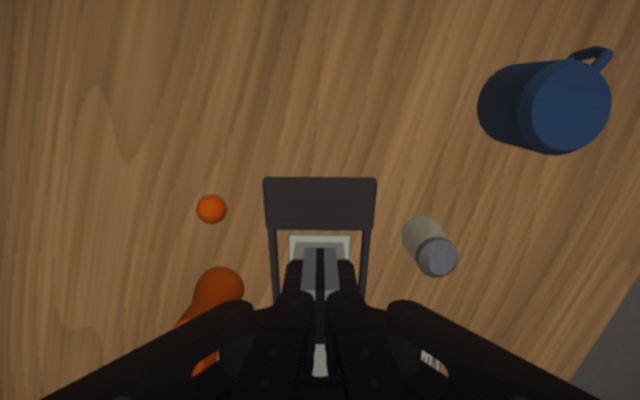

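The lid edge at (490,197) and (520,285) matches the start picture, the paddle is up, and the other objects look unchanged. I'll run a numeric comparison and then hand in.

Run:
```python
from plan import *
a=cv2.imread('pics/top0.png').astype(int);b=cv2.imread('pics/top5f.png').astype(int)
for n,(x0,y0,x1,y1) in dict(lid=(321,185,358,222),salt=(258,165,285,190),grinder=(312,242,342,274),mug=(175,140,228,180),spoon=(322,120,400,180)).items():
    d=np.abs(a-b)[y0:y1,x0:x1].max(2); print(n,d.mean().round(2),(d>40).sum())
manip.finish_job()
```

```text
lid 10.99 63
salt 6.94 0
grinder 7.52 0
mug 6.3 0
spoon 8.27 0
the job is handed in; nothing more can be done
```

I pressed the paddle down to its stop with the shut fingertips, and all three walnuts rolled into the tray. I then eased it back up over about 3.5 s, withdrew 8 cm above the paddle and handed the job in at about 13 s. No verdict was given.

**At the stop:** the force rose from 5 to 16 N with almost no further travel. The walnuts lay still at about y = -154, -129 and -103 mm in the dispenser's frame, inside the tray limits.

**After release:**
- **Contact:** force on the fingers was back to noise level.
- **Lid and paddle:** the lid's lower edge in the top view was where it was at the start. The wrist view showed the paddle raised.
- **Bystanders:** comparing the before and after pictures showed no changed pixels for the salt, grinder, mug or spoon rest.

**Checks that disagreed:**
- **Lid area:** it had 63 changed pixels between those pictures. I think these are the walnuts that used to show behind the lid, but I did not check.
- **Paddle position:** the first wrist view put the paddle about 5 mm from the top and side fit. A later wrist view agreed with the fit, and the contact point was well within the plate.
- **Not measured:** I did not measure the lid and paddle angles or the lid's closing speed.

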